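# Push a sample carrier round the lane corner into the reading station

## Task

Pick up the sample carrier and stand it in the open mouth of the carrier lane, push it along between the guide rails, round the corner and on into the reading station, until the sprung catch has snapped in behind it and holds it against the sprung seat; then let go and draw the hand back. Do not force it: it must never bear on the lane with 20 N or more, so turn the push with the lane, ease off when it binds, and stop once the catch has snapped in. Keep the carrier from tipping and leave the timer, the dropper bottle and the tape roll where they are.

Things in the scene. Friction and masses are not known exactly. Their poses are not given: they have to be found in the camera images.
- carrier: the sample carrier, a white round plastic puck with a short capped sample tube standing fixed in its middle. Foot flange 48 mm across and 5 mm thick, above it a plain cylinder 32 mm across from 5 to 34 mm up (grip it or push it there), tube and cap 14 mm across up to 57 mm. Weighs 0.10 to 0.21 kg. Origin: centre of the underside, z up. It starts on the bare worktop to the right of the lane
- track: fixed entrance section of the lane: floor 14 mm above the worktop between steel rails 52 mm apart, 9.5 mm high. Origin on the worktop, z up; the lane runs in along its +y at x = -75 mm. From y = -35 mm a lip on each rail reaches 6 mm in over the flange (7 mm above the floor): there the carrier can only slide. Fingers pass above the rails. Friction of carrier on lane about 0.25
- mouth (a point): where to stand the carrier: on the lane floor in the open mouth (track x -75, y -76, z 14 mm; axes as the track's). No lips here; the mouth reaches 36 mm back from this point, where its rails are 69 mm apart, and narrows to 52 mm at 31 mm on; the lips begin 41 mm on
- bend_centre (a point): centre of the corner's curve (track origin, at floor height) if the bend section were pushed right in. It telescopes along the track's +y and is clamped 0 to 25 mm further out, not measured: feel or look for it. There the lane turns right by 90 degrees, centreline radius 75 mm, then runs along the track's +x. A sprung pawl in the inner rail gives way at about 2 N
- home_nearest (a point): nearest place of the carrier's centre when held in the station (track x 87.5, y 75, z 14 mm). Really 0 to 25 mm further in y (as the bend) and 0 to 25 mm further in x (station clamp), not measured. The flange pushes aside the catch leaning from the left rail, then the seat pad: 3 N, +0.9 N/mm, solid after 6.5 mm. At about 3 mm and 7 to 8 N the catch snaps in; if not, the seat pushes it back
- timer: bystander: white bench timer with a round knob, 62 x 62 x 46 mm, origin centre of its underside; leave it alone
- dropper: bystander: small dropper bottle, 22 mm across, 62 mm high, upright, origin centre of its underside; leave it alone
- tape: bystander: roll of beige tape lying flat, 66 mm across, 19 mm high, origin centre of its underside; leave it alone
Things that resemble listed ones, but are neither listed nor needed, are in the scene too. What is shaped like the carrier but brown is not meant.

How it is judged:
On the way, in this order (a step that is already met when the one before it is completed fails the run):
1. the carrier stands upright in the open mouth of the lane, on the lane floor (x of carrier in the frame of track between -0.086 and -0.064 m and y of carrier in the frame of track between -0.105 and -0.035 m and z of carrier in the frame of track between 0.012 and 0.0165 m and angle between carrier's own z axis and vertical below 0.1 rad), for 0.2 s.
2. the carrier slides through the middle of the corner, on the lane floor between the rails (x of carrier in the frame of track between -0.065 and -0.035 m and y of carrier in the frame of track between 0.02 and 0.105 m and z of carrier in the frame of track between 0.012 and 0.0185 m), for 0.1 s.
3. the carrier is home in the reading station, clamped between the sprung seat and the catch that has dropped behind it (x of carrier in the frame of track between 0.08 and 0.125 m and y of carrier in the frame of track between 0.069 and 0.106 m and z of carrier in the frame of track between 0.012 and 0.017 m and contact force between carrier and track above 8 N), for 0.3 s.
At the end, for the whole second after the job is handed in: the carrier stands upright (within 6 degrees) and still on the lane floor in the reading station, clamped between the sprung seat and the dropped catch (it bears on the lane with more than 8 N with nobody touching it; unclamped it is below 7 N), the hand withdrawn (all of step 3 and linear speed of carrier below 0.01 m/s and angle between carrier's own z axis and vertical below 0.1 rad).
It fails at once if the carrier presses on the lane (rails, floor, catch, seat or station) with 20 N or more (contact force between carrier and track above 20 N).
It fails at once if the carrier tips by more than 25 degrees (angle between carrier's own z axis and vertical above 0.44 rad).
It fails at once if the timer is moved by more than 25 mm (distance of timer from where it was at the start of the episode above 0.025 m).
It fails at once if the dropper bottle is moved by more than 25 mm (distance of dropper from where it was at the start of the episode above 0.025 m).
It fails at once if the tape roll is moved by more than 25 mm (distance of tape from where it was at the start of the episode above 0.025 m).
It also fails if it takes over 59 s, if anything falls off the work surface, if the arm or the gripper's body presses on something with over 40 N, if the wrist force passes 120 N, or if a joint passes its speed limit or range.

## Robot

A 6-joint arm with a two-finger parallel gripper is mounted at the origin on a cart in front of the work surface, level with it; the furniture and walls round the work are solid. World frame = base frame: x ahead of the robot, y to its left, z up, the work surface at z = 0. Lengths are in m, angles in rad, forces in N, time in s.
With the tool pointing down it reaches from about 0.25 to 0.775 m from the base axis. Payload 8.9 kg.
Tool frame: the origin (TCP) lies between the finger pads; the fingertips stand 19 mm ahead of it and the grasp point (between the pads) is the TCP (r.tip_reach is the distance from the TCP to the fingertips, in m); z points along the fingers, y is the line along which they close (so a half turn about z gives the same grasp; the last joint's range is limited). The gripper opens to 85 mm and grips with 20 to 120 N. Pads are 22 mm wide; open, the fingers measure 114 mm over their backs; the gripper's body (76 mm by 85 mm) begins 54 mm behind the grasp point. The pads swing forward as they close: fully open they stand 13 mm farther back than shut.
Start: joints at [-0.139, 0.291, -0.153, 1.127, 0, 1.431], TCP at [0.525, 0, 0.25] pointing down, gripper open.
Joint ranges: [-2.52, 2.52], [-0.91, 1.74], [-1.3, 1.37], [-1.96, 2.02], [-1.52, 1.47], [-3.14, 3.14]. Speed limits (rad/s): [2.22, 2.22, 2.79, 3.14, 3.14, 3.14].

## Interface

Orientations are given as a rotation vector (axis times angle).
In Python, from rig import r gives the robot as it stands. The module is installed in compiled form; this text tells all that it offers.
- The arm moves only by the tool jog_arm, never from a script. Its argument "commands" is a list of rows, each an object with "gripper": the closure, from 0 (fully open) to 1 (shut); "xyz": the shift along the tool's x, y, z in units of 30 mm (1.0 is 30 mm), a list of three; "roll": the turn about the tool's z in units of 8 degrees (1.0 is 8 degrees). In form: [{"gripper": gripper, "xyz": [x, y, z], "roll": roll}, ...]. A call has 1 to 12 rows; each row is the pose to reach, as a shift and turn from the pose commanded when the call began, along the tool's axes at that moment; what a row does not reach only later rows make up. A row lasts 1/8 s, in which the tool goes at most 62.5 mm and 10.7 degrees, less where a joint would pass 70% of its speed; a pose out of reach is approached as far as the arm can. A call with a gripper value outside its range is refused whole. The fingers move at their own pace and stop on an object; "grip_force" is the grip in N (left out, the last holds). Time passes only in rows, so rows that repeat a pose let the fingers close. It gives the time, the measured TCP pose, the force, the opening and the grip force at its end, in the units of the state.
- r.get_obs(): the state, without advancing time (a new reading comes with each control period).
- r.grab_frame(name): name is "scene" or "side" or "wrist"; returns a dict with "color" (400x640x3 uint8, red, green, blue), "range_z" (400x640 float32, m along the optical axis (not along the pixel's ray), 0 where there is no reading), "K" (3x3 intrinsics, pixels), "rvec" (rotation vector, rad) and "tvec" (3), from world to camera coordinates, as OpenCV has them. Camera axes: x right, y down, z forward; pixel columns grow to the right and rows downward; lengths in m; the calibration is good to about 2 mm. The wrist camera is an equidistant fisheye: a pixel r from the principal point sees the ray r / f radians off the axis. A picture is of the moment at which its call begins.
- r.finish_job(): hands the job in; it is judged then, once.
The state is a dict: "time_s": time; "joint_pos": joint angles; "qd": joint speeds; "joint_efforts": joint torques, N m; "tool_pos": TCP position; "ee_rot": TCP orientation; "contact_force": force on the tool from outside, world axes, zero at the start; "wrist_torque": the same for the moment, N m; "opening": opening from 0.0 (shut) to 1.0 (fully open); "finger_force": force on a finger pad.
Only numpy, scipy, OpenCV 4.12 (cv2) and the standard library are available. Lean on these libraries where they do the work, as an engineer would, in place of code of your own. Each camera call takes 0.05 s, during which the arm holds its last target. There are 200 camera calls.

## Working session

There is one attempt and no reset: what is moved stays moved. The work goes in short steps, Python scripts to look and compute and a tool call to move; the robot and the scene stay as the last step left them, time stands still between calls to the robot, and variables do not carry over. Pictures are saved under pics/ and viewed, at most 10 in all, crops included, and the job is handed in when it is done.

Besides the shell and the picture viewer there is one more tool, called after "Call:" by a JSON object that holds its "op" and its "data". jog_arm: Moves the arm, as the interface text tells. Its arguments: {"type":"object","properties":{"commands":{"type":"array","items":{"type":"object","properties":{"gripper":{"type":"number"},"xyz":{"type":"array","items":{"type":"number"}},"roll":{"type":"number"}}}},"grip_force":{"type":"number"}},"required":["commands"]}

```bash
mkdir -p pics; cat > h.py <<'E'
import numpy as np, cv2
from rig import r
def save(f,name): cv2.imwrite('pics/'+name,f['color'][:,:,::-1])
def cam(f):
    R=cv2.Rodrigues(np.array(f['rvec'],float))[0]; return R,np.array(f['tvec'],float).ravel(),np.array(f['K'],float)
def ray(f,u,v,fish=False):
    R,t,K=cam(f); x=(u-K[0,2])/K[0,0]; y=(v-K[1,2])/K[1,1]
    if fish:
        th=np.hypot(x,y); s=np.sin(th)/max(th,1e-9); d=np.array([x*s,y*s,np.cos(th)])
    else: d=np.array([x,y,1.])
    return -R.T@t, R.T@d
def onplane(f,u,v,z,fish=False):
    c,d=ray(f,u,v,fish); return c+d*(z-c[2])/d[2]
def cloud(f):
    R,t,K=cam(f); Z=f['range_z'].astype(float); v,u=np.mgrid[:Z.shape[0],:Z.shape[1]]
    P=np.stack([(u-K[0,2])/K[0,0]*Z,(v-K[1,2])/K[1,1]*Z,Z],-1)
    W=(P-t)@R; W[Z==0]=np.nan; return W
E
python3 - <<'E'
from h import *
o=r.get_obs(); print(o)
a=r.grab_frame('scene');b=r.grab_frame('side')
np.savez('f0.npz',**{k+n:v for n,f in(('a',a),('b',b)) for k,v in f.items()})
save(a,'scene0.png');save(b,'side0.png')
for f in(a,b): R,t,K=cam(f);print(-R.T@t,R[2],K[0,0])
E
```

```text
{'time_s': 0.0, 'joint_pos': array([-1.39275621e-01,  2.91268874e-01, -1.54099496e-01,  1.12665110e+00,
       -1.24647650e-05,  1.43150480e+00]), 'qd': array([-0.00101726, -0.00058247, -0.00035697,  0.00066973, -0.0007967 ,
        0.00010597]), 'joint_efforts': array([-3.46096487e-03, -5.37150800e+01,  3.31364536e+01,  1.60375424e-02,
       -3.39078597e-04,  1.08972756e-05]), 'tool_pos': array([5.24620435e-01, 6.59929095e-05, 2.49748201e-01]), 'ee_rot': array([-2.22073840e+00, -2.22077373e+00,  1.17206637e-03]), 'contact_force': array([-0.36075164, -0.47030829,  0.12660751]), 'wrist_torque': array([ 0.0300686 ,  0.00773626, -0.00435045]), 'finger_force': 0.0, 'opening': 0.9984115093773275}
[-0.24430478 -0.87570474  0.55825247] [ 0.61649727  0.64784317 -0.44747106] 435.24326150890795
[ 0.42141725 -1.27809093  0.5543091 ] [ 0.02749456  0.92197512 -0.38627182] 485.0115668840493
```

View pics/scene0.png

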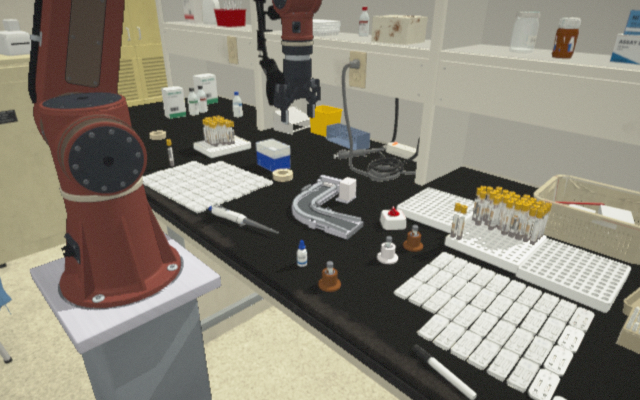

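View pics/side0.png

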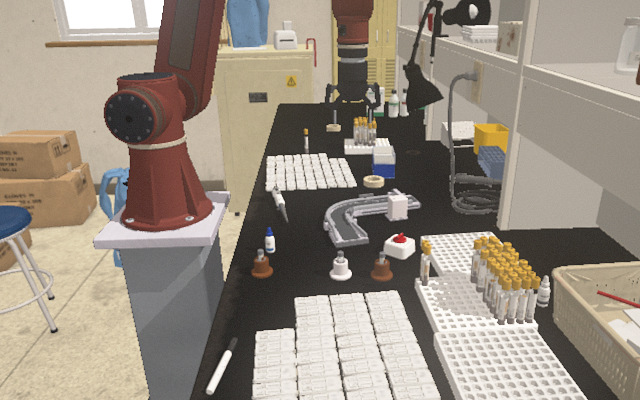

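The white carrier is at scene (388,250) and side (340,265). Lookalikes are the brown pucks at scene (330,278) and (413,238), the timer at (393,218) and the dropper at (302,255), so I choose the white one. The lane mouth is at scene (345,230), side (350,240), and the station block is at side (397,207).

```bash
python3 - <<'E'
from h import *
z=np.load('f0.npz')
A={k[:-1]:z[k] for k in z if k.endswith('a')};B={k[:-1]:z[k] for k in z if k.endswith('b')}
for n,f,pts in(('scene',A,dict(carrier=(388,244),timer=(393,212),drop=(302,250),br1=(330,270),br2=(413,233),tape=(283,174),station=(347,185))),('side',B,dict(carrier=(340,258),timer=(399,240),drop=(269,237),br1=(262,257),br2=(382,260),tape=(374,181),station=(397,203)))):
    W=cloud(f)
    for k,(u,v) in pts.items(): print(n,k,np.round(np.nanmedian(W[v-2:v+3,u-2:u+3].reshape(-1,3),0),3))
W=cloud(B)
# lane: gray pts
reg=np.zeros(W.shape[:2],bool); reg[185:250,318:425]=1
m=reg&(W[...,2]>.006)&(W[...,2]<.06)
P=W[m]; print(len(P),np.percentile(P,[1,50,99],axis=0).round(3), np.histogram(P[:,2],bins=np.arange(.004,.062,.003)))
c=B['color'][170:290,230:430]; d=A['color'][160:300,270:430]
img=np.vstack([cv2.resize(c,(600,300) if 0 else (500,300),interpolation=cv2.INTER_CUBIC),cv2.resize(d[:, :],(500,300),interpolation=cv2.INTER_CUBIC)])
cv2.imwrite('pics/crop.png',img[:,:,::-1])
E
```

```text
scene carrier [ 0.466 -0.375  0.039]
scene timer [ 0.606 -0.282  0.036]
scene drop [ 0.305 -0.259  0.04 ]
scene br1 [ 0.295 -0.356  0.04 ]
scene br2 [ 0.553 -0.383  0.037]
scene tape [0.618 0.182 0.011]
scene station [ 0.621 -0.103  0.055]
side carrier [ 0.469 -0.374  0.045]
side timer [ 0.61  -0.286  0.038]
side drop [ 0.309 -0.256  0.041]
side br1 [ 0.302 -0.354  0.041]
side br2 [ 0.557 -0.383  0.043]
side tape [0.609 0.149 0.02 ]
side station [ 0.636 -0.104  0.053]
3094 [[ 0.443 -0.305  0.006]
 [ 0.545 -0.103  0.019]
 [ 0.706  0.156  0.055]] (array([ 67, 169, 152, 211, 884, 268, 195, 444, 144, 207,  82,  92,  37,
        30,  34,  22,  23,  19,  14]), array([0.004, 0.007, 0.01 , 0.013, 0.016, 0.019, 0.022, 0.025, 0.028,
       0.031, 0.034, 0.037, 0.04 , 0.043, 0.046, 0.049, 0.052, 0.055,
       0.058, 0.061]))
```

View pics/crop.png

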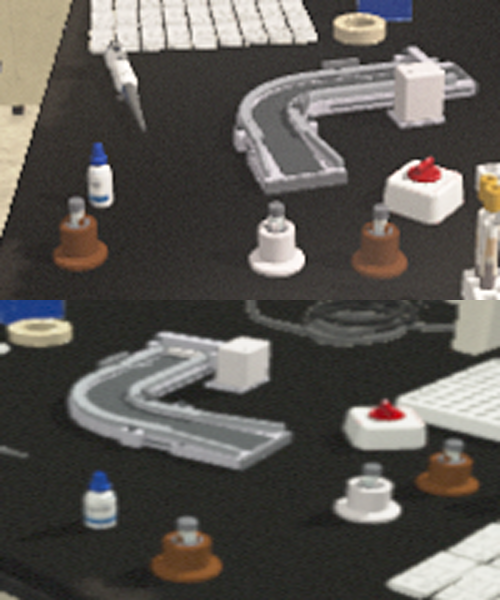

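The crop confirms the white carrier, alone and upright, with the mouth just beyond it. I'll move over the lane for a wrist look.

Call:
{"op": "jog_arm", "data": {"commands": [{"gripper": 0,"xyz": [-2,0,0],"roll": 0},{"gripper": 0,"xyz": [-4,0,-1],"roll": 0},{"gripper": 0,"xyz": [-6,0,-2],"roll": 0},{"gripper": 0,"xyz": [-7,0,-2],"roll": 0},{"gripper": 0,"xyz": [-7,0,-2],"roll": 0}]}}

```text
time_s: 0.72
tool_pos: [0.5248, -0.2125, 0.31]
ee_rot: [2.225, 2.218, -0.001]
contact_force: [0.4, 1.0, -0.6]
opening: 1.004
finger_force: 0.0
```

```bash
python3 - <<'E'
from h import *
f=r.grab_frame('wrist'); save(f,'w1.png'); np.savez('w1.npz',**f)
R,t,K=cam(f);print(-R.T@t,R,K); print(r.get_obs()['tool_pos'])
E
```

```text
[ 0.52515674 -0.141536    0.43405095] [[ 9.99994551e-01 -3.19318005e-03 -8.38121401e-04]
 [-2.83002316e-03 -9.59870868e-01  2.80428080e-01]
 [-1.69994567e-03 -2.80424180e-01 -9.59874674e-01]] [[309.70691629   0.         323.69022712]
 [  0.         309.70691629 200.11494537]
 [  0.           0.           1.        ]]
[ 0.52467584 -0.21084352  0.30975909]
```

View pics/w1.png

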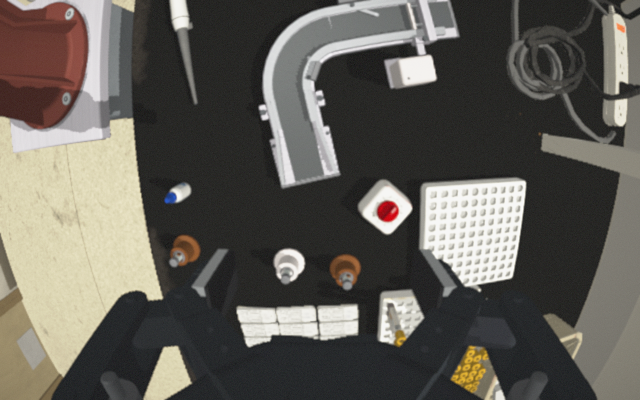

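The wrist view shows the lane mouth at about (310,182), the carrier at (288,262) and the timer at (385,208). Next I'll rectify it to the rail-top plane to measure.

```bash
cat >> h.py <<'E'
def ortho(f,z,x0,x1,y0,y1,s=2000):
    # image: columns = world x, rows = world y downwards decreasing (looking from above)
    R,t,K=cam(f); X,Y=np.meshgrid(np.arange(x0,x1,1/s),np.arange(y1,y0,-1/s))
    P=np.stack([X,Y,np.full_like(X,z)],-1)@R.T+t
    n=np.hypot(P[...,0],P[...,1]); th=np.arctan2(n,P[...,2])/n
    u=K[0,2]+K[0,0]*th*P[...,0]; v=K[1,2]+K[1,1]*th*P[...,1]
    return cv2.remap(f['color'],u.astype(np.float32),v.astype(np.float32),cv2.INTER_CUBIC)
def grid(im,x0,y1,s=2000,st=.05):
    im=im.copy()
    for i in range(100):
        x=np.ceil(x0/st)*st+i*st; u=int((x-x0)*s)
        if u<im.shape[1]: cv2.line(im,(u,0),(u,im.shape[0]),(255,255,0),1); cv2.putText(im,'%.2f'%x,(u+1,10),0,.35,(0,255,0))
        y=np.floor(y1/st)*st-i*st; v=int((y1-y)*s)
        if v<im.shape[0]: cv2.line(im,(0,v),(im.shape[1],v),(255,255,0),1); cv2.putText(im,'%.2f'%y,(1,v-1),0,.35,(0,255,0))
    return im
E
python3 - <<'E'
from h import *
f=dict(np.load('w1.npz'))
im=grid(ortho(f,.0235,.42,.72,-.30,-.02,2000),.42,-.02,2000)
cv2.imwrite('pics/o1.png',im[:,:,::-1])
# carrier: flange white blob
hsv=cv2.cvtColor(f['color'],cv2.COLOR_RGB2HSV); m=((hsv[...,2]>150)&(hsv[...,1]<50)).astype(np.uint8); m[:240]=0;m[300:]=0;m[:,:265]=0;m[:,312:]=0
ys,xs=np.nonzero(m); print(xs.min(),xs.max(),ys.min(),ys.max(),m.sum())
for q in((xs.min(),262),(xs.max(),262)): print(onplane(f,*q,.005,True))
# circle top at z=.034: (body) ; extents of blob in ortho z=.005
o=ortho(f,.005,.42,.52,-.42,-.32,2000);h=cv2.cvtColor(o,cv2.COLOR_RGB2HSV);mm=((h[...,2]>140)&(h[...,1]<50)).astype(np.uint8)
k=cv2.findContours(mm,cv2.RETR_EXTERNAL,cv2.CHAIN_APPROX_NONE)[0]
for c in k:
    if cv2.contourArea(c)>1500:
        (u,v),rad=cv2.minEnclosingCircle(c); x,y,w,hh=cv2.boundingRect(c); print('circ',.42+u/2000,-.32-v/2000,rad/2,'bb x',.42+x/2000,.42+(x+w)/2000,'y',-.32-y/2000,-.32-(y+hh)/2000)
E
```

```text
274 304 249 281 687
[ 0.44607952 -0.36784757  0.005     ]
[ 0.49341615 -0.36718234  0.005     ]
circ 0.46800146484375 -0.374494140625 31.19101905822754 bb x 0.446 0.4945 y -0.3435 -0.4055
```

View pics/o1.png

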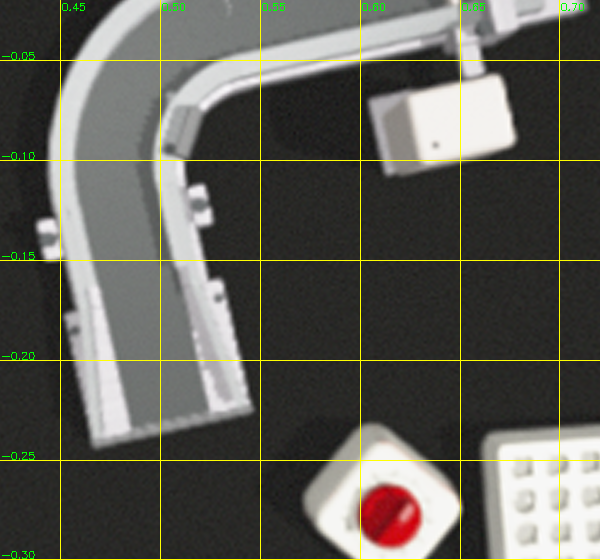

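Call:
{"op": "jog_arm", "data": {"commands": [{"gripper": 0.35,"xyz": [-2,-0.6,1],"roll": -0.5},{"gripper": 0.35,"xyz": [-4,-1.3,3],"roll": -1.5},{"gripper": 0.35,"xyz": [-5.2,-1.83,4.5],"roll": -1.5},{"gripper": 0.35,"xyz": [-5.25,-1.83,5.5],"roll": -1.5},{"gripper": 0.35,"xyz": [-5.25,-1.83,6],"roll": -1.5},{"gripper": 0.35,"xyz": [-5.25,-1.83,6],"roll": -1.5}]}}

```text
time_s: 1.52
tool_pos: [0.4703, -0.3657, 0.13]
ee_rot: [-1.974, -2.441, -0.001]
contact_force: [-0.2, 0.4, 0.5]
opening: 0.65
finger_force: 0.0
```

```bash
python3 - <<'E'
from h import *
print(r.tip_reach, r.get_obs()['joint_pos'],r.get_obs()['tool_pos'])
# lane fit from w1: dark strip at z=.014 (pixel rows), 0.5mm/px
f=dict(np.load('w1.npz'))
o=ortho(f,.014,.40,.75,-.26,.03,2000); g=cv2.cvtColor(o,cv2.COLOR_RGB2GRAY)
m=((g>75)&(g<135)).astype(np.uint8); m=cv2.morphologyEx(m,cv2.MORPH_OPEN,np.ones((9,9)))
C=[]
for y in np.arange(-.225,-.15,.01):
    row=m[int((.03-y)*2000)]; xs=np.nonzero(row[120:260])[0]+120
    if len(xs): print('y%.3f'%y,'%.4f %.4f'%(.4+xs.min()/2000,.4+xs.max()/2000)); 
for x in np.arange(.53,.66,.02):
    col=m[:,int((x-.4)*2000)]; ys=np.nonzero(col)[0]; ys=ys[ys<200]
    if len(ys): print('x%.3f'%x,'%.4f %.4f'%(.03-ys.min()/2000,.03-ys.max()/2000))
w=r.grab_frame('wrist'); save(w,'w2.png'); np.savez('w2.npz',**w)
E
```

```text
0.019 [-7.83873578e-01  5.12827594e-01 -1.43197936e-01  9.16838972e-01
  4.19629896e-04  5.76314014e-01] [ 0.47027342 -0.36572159  0.12998267]
y-0.225 0.4835 0.5225
y-0.215 0.4810 0.5205
y-0.205 0.4785 0.5185
y-0.195 0.4760 0.5160
y-0.185 0.4740 0.5145
y-0.175 0.4720 0.5125
y-0.165 0.4695 0.5105
y-0.155 0.4670 0.5070
x0.530 -0.0100 -0.0465
x0.550 -0.0040 -0.0415
x0.570 0.0020 -0.0370
x0.590 -0.0035 -0.0325
x0.610 0.0100 -0.0280
x0.630 0.0160 -0.0235
x0.650 0.0230 -0.0445
```

View pics/w2.png

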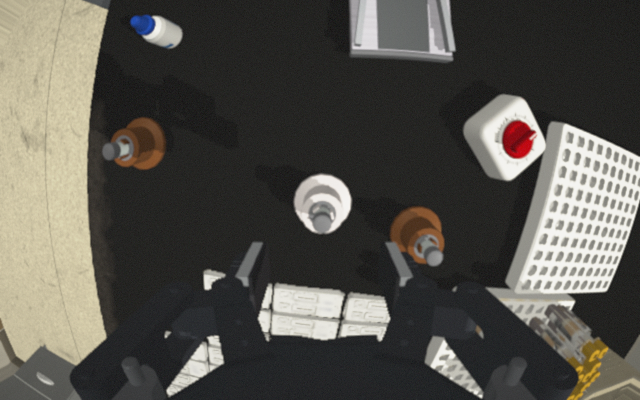

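Aligned: the carrier sits centred between the fingers at (322,205). Descend and grip.

Call:
{"op": "jog_arm", "data": {"commands": [{"gripper": 0.35,"xyz": [0,0,1.5],"roll": 0},{"gripper": 0.35,"xyz": [0,0,2.7],"roll": 0},{"gripper": 0.35,"xyz": [0,0,3.2],"roll": 0},{"gripper": 0.35,"xyz": [0,0,3.2],"roll": 0},{"gripper": 0.8,"xyz": [0,0,3.2],"roll": 0},{"gripper": 0.8,"xyz": [0,0,3.2],"roll": 0},{"gripper": 0.8,"xyz": [0,0,3.2],"roll": 0},{"gripper": 0.8,"xyz": [0,0,3.2],"roll": 0}], "grip_force": 30}}

```text
time_s: 2.58
tool_pos: [0.4712, -0.3683, 0.0362]
ee_rot: [1.975, 2.439, 0.0]
contact_force: [0.5, 1.3, 5.4]
opening: 0.362
finger_force: 29.2
```

Call:
{"op": "jog_arm", "data": {"commands": [{"gripper": 0.8,"xyz": [0,0,-0.7],"roll": 0},{"gripper": 0.8,"xyz": [0,0,-1.8],"roll": 0},{"gripper": 0.8,"xyz": [1,0.4,-2.5],"roll": 0},{"gripper": 0.8,"xyz": [2.5,1,-2.5],"roll": 0},{"gripper": 0.8,"xyz": [4,1.7,-2.5],"roll": 0},{"gripper": 0.8,"xyz": [4.99,2.06,-2.2],"roll": 0},{"gripper": 0.8,"xyz": [4.99,2.06,-1.6],"roll": 0},{"gripper": 0.8,"xyz": [4.99,2.06,-1.3],"roll": 0},{"gripper": 0.8,"xyz": [4.99,2.06,-1.3],"roll": 0}]}}

```text
time_s: 3.7
tool_pos: [0.4992, -0.2085, 0.0733]
ee_rot: [-1.978, -2.441, 0.0]
contact_force: [0.1, 0.0, -0.4]
opening: 0.359
finger_force: 30.3
```

```bash
python3 - <<'E'
from h import *
print(r.get_obs()['tool_pos'],r.get_obs()['contact_force'])
w=r.grab_frame('wrist'); np.savez('w3.npz',**w)
s=r.grab_frame('side')['color'][180:280,270:430]
cv2.imwrite('pics/w3.png',np.vstack([w['color'][:,:],cv2.resize(s,(640,200+200),interpolation=cv2.INTER_CUBIC)[100:300]])[:,:,::-1])
E
```

```text
[ 0.49923296 -0.20850569  0.07329868] [ 0.05248457  0.0019073  -0.43864805]
```

View pics/w3.png

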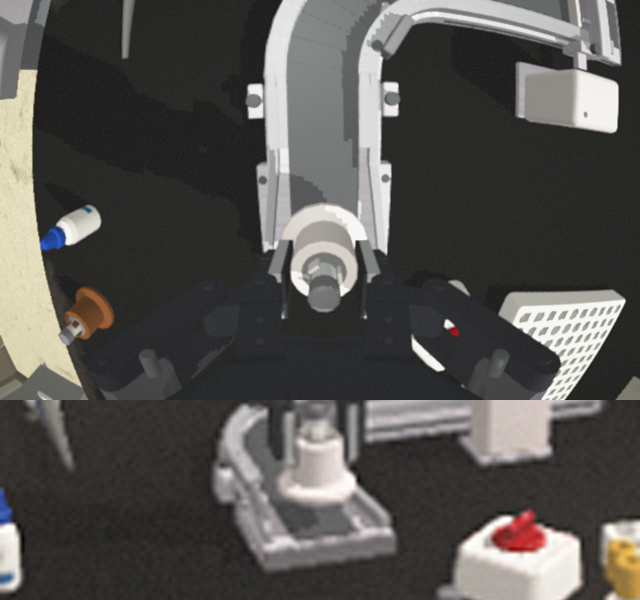

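The carrier hangs upright over the mouth, centred on the lane strip (columns 289–358, carrier at 322). Lower it gently.

Call:
{"op": "jog_arm", "data": {"commands": [{"gripper": 0.8,"xyz": [0,0,0.35],"roll": 0},{"gripper": 0.8,"xyz": [0,0,0.6],"roll": 0},{"gripper": 0.8,"xyz": [0,0,0.7],"roll": 0},{"gripper": 0.8,"xyz": [0,0,0.74],"roll": 0},{"gripper": 0.8,"xyz": [0,0,0.74],"roll": 0}]}}

```text
time_s: 4.42
tool_pos: [0.4995, -0.2083, 0.0511]
ee_rot: [1.977, 2.441, -0.0]
contact_force: [-0.6, 0.0, -1.9]
opening: 0.357
finger_force: 30.3
```

Call:
{"op": "jog_arm", "data": {"commands": [{"gripper": 0.8,"xyz": [0,0,0.02],"roll": 0},{"gripper": 0.8,"xyz": [0,0,0.04],"roll": 0},{"gripper": 0.8,"xyz": [0,0,0.04],"roll": 0}]}}

```text
time_s: 4.8
tool_pos: [0.4995, -0.2083, 0.0502]
ee_rot: [1.977, 2.441, 0.0]
contact_force: [-0.5, 1.2, 2.3]
opening: 0.362
finger_force: 30.8
```

Call:
{"op": "jog_arm", "data": {"commands": [{"gripper": 0.6,"xyz": [0,0,0],"roll": 0},{"gripper": 0.35,"xyz": [0,0,0],"roll": 0},{"gripper": 0.3,"xyz": [0,0,0],"roll": 0},{"gripper": 0.3,"xyz": [0,0,0],"roll": 0},{"gripper": 0.3,"xyz": [-0.5,0,0],"roll": 0},{"gripper": 0.3,"xyz": [-1.2,0,0],"roll": 0},{"gripper": 0.3,"xyz": [-1.7,0,0],"roll": 0},{"gripper": 0.8,"xyz": [-1.7,0,-0.05],"roll": 0},{"gripper": 0.8,"xyz": [-1.7,0,-0.05],"roll": 0},{"gripper": 0.8,"xyz": [-1.7,0,-0.05],"roll": 0}]}}

```text
time_s: 6.05
tool_pos: [0.5098, -0.2575, 0.0514]
ee_rot: [-1.976, -2.442, -0.0]
contact_force: [0.0, 0.8, -0.2]
opening: 0.2
finger_force: 0.0
```

```bash
python3 - <<'E'
from h import *
w=r.grab_frame('wrist'); np.savez('w4.npz',**w)
s=r.grab_frame('side')['color'][180:280,270:430]
cv2.imwrite('pics/w4.png',np.vstack([w['color'][:,:],cv2.resize(s,(640,200+200),interpolation=cv2.INTER_CUBIC)[100:300]])[:,:,::-1])
E
```

```text
(no output)
```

View pics/w4.png

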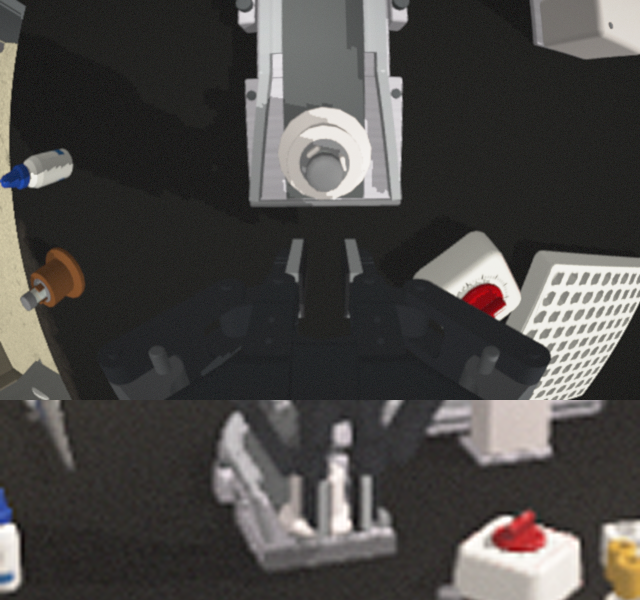

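The carrier is upright and centred in the mouth (325,150), with the fingers behind it as a 17 mm fork. Next, a planner that prints the fork's waypoints along the lane.

```bash
cat > plan.py <<'E'
import sys; from h import *
PSI=.225; O=np.array([.5535,-.1094]); ex=np.array([np.cos(PSI),np.sin(PSI)]); ey=np.array([-ex[1],ex[0]])
OFF=.0246
def lane(s,d):   # s=0 at bend start; returns carrier track pos, phi
    L=.075*np.pi/2
    if s<0: return np.array([-.075,d+s]),0.
    if s<L: p=s/.075; return np.array([-.075*np.cos(p),d+.075*np.sin(p)]),p
    return np.array([s-L,d+.075]),np.pi/2
def state():
    o=r.get_obs(); R=cv2.Rodrigues(np.array(o['ee_rot']))[0]; p=o['tool_pos']
    c=p[:2]+OFF*R[:2,0]; t=np.array([(c-O)@ex,(c-O)@ey])
    return o,R,p,t
if __name__=='__main__':
    d=float(sys.argv[1]); S=[float(x) for x in sys.argv[2:]]
    o,R,p,t=state(); print('carrier est track mm',(t*1000).round(1),'F',o['contact_force'].round(1),'z',p[2].round(4),'q6',o['joint_pos'][5].round(2))
    h0=np.arctan2(R[1,0],R[0,0])
    for s in S:
        c,phi=lane(s/1000,d/1000); hd=np.pi/2+PSI-phi
        w=O+c[0]*ex+c[1]*ey-OFF*np.array([np.cos(hd),np.sin(hd)])
        dl=np.r_[w,.0485]-p; print(s,(R.T@dl/.03).round(2).tolist(), round(np.degrees(h0-hd)/8,2))
E
python3 plan.py 12 -90 -84 -78 -72 -66 -60 -54 -48 -42 -36
```

```text
carrier est track mm [ -75.1 -110.2] F [-0.2  0.2  0.7] z 0.0514 q6 0.77
-90.0 [1.07, 0.0, 0.1] -0.11
-84.0 [1.27, -0.0, 0.1] -0.11
-78.0 [1.47, -0.0, 0.1] -0.11
-72.0 [1.67, -0.01, 0.1] -0.11
-66.0 [1.87, -0.01, 0.1] -0.11
-60.0 [2.07, -0.01, 0.1] -0.11
-54.0 [2.27, -0.02, 0.1] -0.11
-48.0 [2.47, -0.02, 0.1] -0.11
-42.0 [2.67, -0.02, 0.1] -0.11
-36.0 [2.87, -0.03, 0.1] -0.11
```

Call:
{"op": "jog_arm", "data": {"commands": [{"gripper": 0.8,"xyz": [0.4,0,0.1],"roll": -0.11},{"gripper": 0.8,"xyz": [0.7,0,0.1],"roll": -0.11},{"gripper": 0.8,"xyz": [0.9,0,0.1],"roll": -0.11},{"gripper": 0.8,"xyz": [1.1,0,0.1],"roll": -0.11},{"gripper": 0.8,"xyz": [1.3,0,0.1],"roll": -0.11},{"gripper": 0.8,"xyz": [1.5,0,0.1],"roll": -0.11},{"gripper": 0.8,"xyz": [1.7,-0.01,0.1],"roll": -0.11},{"gripper": 0.8,"xyz": [1.9,-0.01,0.1],"roll": -0.11},{"gripper": 0.8,"xyz": [2.1,-0.01,0.1],"roll": -0.11}]}}

```text
time_s: 7.28
tool_pos: [0.4966, -0.1962, 0.0484]
ee_rot: [1.958, 2.456, 0.0]
contact_force: [-0.2, -0.9, 0.3]
opening: 0.197
finger_force: 0.3
```

```bash
python3 - <<'E'
from h import *
w=r.grab_frame('wrist'); np.savez('w5.npz',**w); save(w,'w5.png')
E
python3 plan.py 12 -54 -48 -42 -36 -30 -24 -18 -12 -6 0
```

```text
carrier est track mm [-75.  -46.5] F [-0.1  0.9 -0.1] z 0.0483 q6 0.83
-54.0 [0.15, 0.0, -0.01] 0.0
-48.0 [0.35, 0.0, -0.0] 0.0
-42.0 [0.55, 0.0, -0.0] 0.0
-36.0 [0.75, 0.0, -0.0] 0.0
-30.0 [0.95, 0.0, -0.0] 0.0
-24.0 [1.15, 0.0, -0.0] 0.0
-18.0 [1.35, 0.0, -0.0] 0.0
-12.0 [1.55, 0.0, -0.0] 0.0
-6.0 [1.75, 0.0, -0.0] 0.0
0.0 [1.95, 0.0, -0.0] 0.0
```

View pics/w5.png

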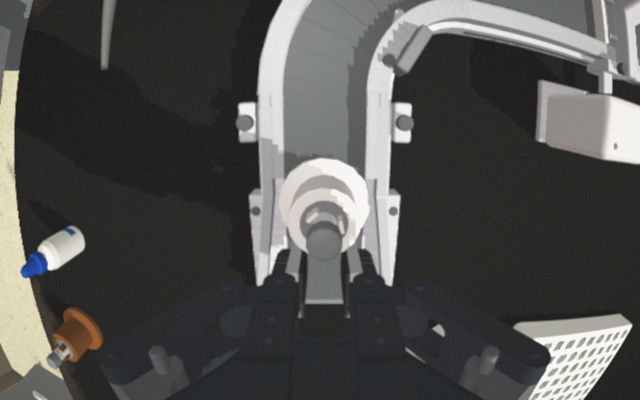

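The carrier nests in the fork and is centred between the rails at (325,205). Continue pushing.

Call:
{"op": "jog_arm", "data": {"commands": [{"gripper": 0.8,"xyz": [0.15,0,0],"roll": 0},{"gripper": 0.8,"xyz": [0.3,0,0],"roll": 0},{"gripper": 0.8,"xyz": [0.45,0,0],"roll": 0},{"gripper": 0.8,"xyz": [0.6,0,0],"roll": 0},{"gripper": 0.8,"xyz": [0.75,0,0],"roll": 0},{"gripper": 0.8,"xyz": [0.9,0,0],"roll": 0},{"gripper": 0.8,"xyz": [1.05,0,0],"roll": 0},{"gripper": 0.8,"xyz": [1.2,0,0],"roll": 0}]}}

```text
time_s: 8.32
tool_pos: [0.4885, -0.1612, 0.0484]
ee_rot: [1.958, 2.457, -0.0]
contact_force: [0.2, -0.5, 0.1]
opening: 0.199
finger_force: 0.2
```

```bash
python3 - <<'E'
from h import *; from plan import O,ex,ey
w=r.grab_frame('wrist'); np.savez('w6.npz',**w)
# lane ortho in track frame at rail-top: dark strip far straight, measured per track x
R,t,K=cam(w); z=.014
tx=np.arange(-.11,.15,.0005); ty=np.arange(.15,-.06,-.0005); X,Y=np.meshgrid(tx,ty)
P=np.stack([O[0]+X*ex[0]+Y*ey[0],O[1]+X*ex[1]+Y*ey[1],np.full_like(X,z)],-1)@R.T+t
n=np.hypot(P[...,0],P[...,1]);th=np.arctan2(n,P[...,2])/n
im=cv2.remap(w['color'],(K[0,2]+K[0,0]*th*P[...,0]).astype(np.float32),(K[1,2]+K[1,1]*th*P[...,1]).astype(np.float32),cv2.INTER_CUBIC)
im=np.ascontiguousarray(im)
for k in range(-100,150,25):
    u=int((k/1000+.11)*2000); cv2.line(im,(u,0),(u,6),(255,255,0),1); cv2.putText(im,str(k),(u,16),0,.35,(0,255,0))
for k in range(-50,150,25):
    v=int((.15-k/1000)*2000); cv2.line(im,(0,v),(520,v),(255,255,0),1); cv2.putText(im,str(k),(0,v),0,.35,(0,255,0))
cv2.imwrite('pics/o2.png',im[:,:,::-1])
E
python3 plan.py 12 -24 -18 -12 -6 0 6 12 18 24 30
```

```text
carrier est track mm [-75.  -10.8] F [ 1.4  1.5 -0.1] z 0.0483 q6 0.89
-24.0 [-0.04, 0.0, -0.01] 0.0
-18.0 [0.16, 0.0, -0.01] 0.0
-12.0 [0.36, 0.0, -0.01] 0.0
-6.0 [0.56, 0.0, -0.01] 0.0
0.0 [0.76, 0.0, -0.0] 0.0
6.0 [0.96, -0.06, -0.0] 0.57
12.0 [1.17, -0.1, -0.0] 1.15
18.0 [1.38, -0.12, -0.0] 1.72
24.0 [1.59, -0.13, -0.0] 2.29
30.0 [1.8, -0.12, -0.0] 2.87
```

View pics/o2.png

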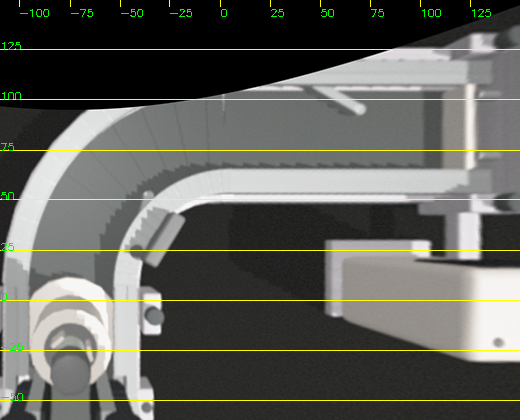

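```bash
python3 plan.py 10 -15 -10 -5 0 5 10 15 20 25 30 35 40
```

```text
carrier est track mm [-75.  -10.8] F [ 1.4  1.5 -0.1] z 0.0483 q6 0.89
-15.0 [0.19, 0.0, -0.01] 0.0
-10.0 [0.36, 0.0, -0.01] 0.0
-5.0 [0.53, 0.0, -0.01] 0.0
0.0 [0.69, 0.0, -0.0] 0.0
5.0 [0.86, -0.05, -0.0] 0.48
10.0 [1.03, -0.09, -0.0] 0.96
15.0 [1.21, -0.11, -0.0] 1.43
20.0 [1.38, -0.13, -0.0] 1.91
25.0 [1.56, -0.13, -0.0] 2.39
30.0 [1.73, -0.12, -0.0] 2.87
35.0 [1.9, -0.1, -0.0] 3.34
40.0 [2.08, -0.07, -0.0] 3.82
```

Call:
{"op": "jog_arm", "data": {"commands": [{"gripper": 0.8,"xyz": [0.19,0,0],"roll": 0},{"gripper": 0.8,"xyz": [0.36,0,0],"roll": 0},{"gripper": 0.8,"xyz": [0.53,0,0],"roll": 0},{"gripper": 0.8,"xyz": [0.69,0,0],"roll": 0},{"gripper": 0.8,"xyz": [0.86,-0.05,0],"roll": 0.48},{"gripper": 0.8,"xyz": [1.03,-0.09,0],"roll": 0.96},{"gripper": 0.8,"xyz": [1.21,-0.11,0],"roll": 1.43}]}}

```text
time_s: 9.25
tool_pos: [0.4771, -0.1265, 0.0484]
ee_rot: [-2.196, -2.247, 0.0]
contact_force: [0.4, -0.4, -0.2]
opening: 0.202
finger_force: 0.2
```

```bash
python3 plan.py 10 20 25 30 35 40 45 50 55 60 65 70
```

```text
carrier est track mm [-73.3  24.5] F [ 0.4 -0.4 -0.2] z 0.0484 q6 1.14
20.0 [0.18, -0.06, -0.0] 0.46
25.0 [0.35, -0.1, -0.0] 0.94
30.0 [0.53, -0.12, -0.0] 1.42
35.0 [0.7, -0.14, -0.0] 1.89
40.0 [0.88, -0.14, -0.0] 2.37
45.0 [1.05, -0.13, -0.0] 2.85
50.0 [1.23, -0.11, -0.0] 3.33
55.0 [1.4, -0.08, -0.0] 3.8
60.0 [1.57, -0.04, -0.0] 4.28
65.0 [1.73, 0.02, -0.0] 4.76
70.0 [1.9, 0.08, -0.0] 5.24
```

Call:
{"op": "jog_arm", "data": {"commands": [{"gripper": 0.8,"xyz": [0.18,-0.06,0],"roll": 0.46},{"gripper": 0.8,"xyz": [0.35,-0.1,0],"roll": 0.94},{"gripper": 0.8,"xyz": [0.53,-0.12,0],"roll": 1.42},{"gripper": 0.8,"xyz": [0.7,-0.14,0],"roll": 1.89},{"gripper": 0.8,"xyz": [0.88,-0.14,0],"roll": 2.37}]}}

```text
time_s: 9.88
tool_pos: [0.4723, -0.1002, 0.0484]
ee_rot: [-2.536, -1.854, 0.0]
contact_force: [-0.7, -0.3, 1.2]
opening: 0.2
finger_force: 0.6
```

```bash
python3 - <<'E'
from h import *
w=r.grab_frame('wrist'); np.savez('w7.npz',**w); save(w,'w7.png')
E
python3 plan.py 10 45 50 55 60 65 70 75 80 85
```

```text
carrier est track mm [-64.6  48.9] F [-1.2  0.9 -0.3] z 0.0484 q6 1.52
45.0 [0.15, -0.03, -0.0] 0.46
50.0 [0.32, -0.07, -0.0] 0.94
55.0 [0.49, -0.1, -0.0] 1.41
60.0 [0.67, -0.11, -0.0] 1.89
65.0 [0.84, -0.12, -0.0] 2.37
70.0 [1.02, -0.11, -0.0] 2.85
75.0 [1.19, -0.09, -0.0] 3.32
80.0 [1.36, -0.06, -0.0] 3.8
85.0 [1.53, -0.01, -0.0] 4.28
```

View pics/w7.png

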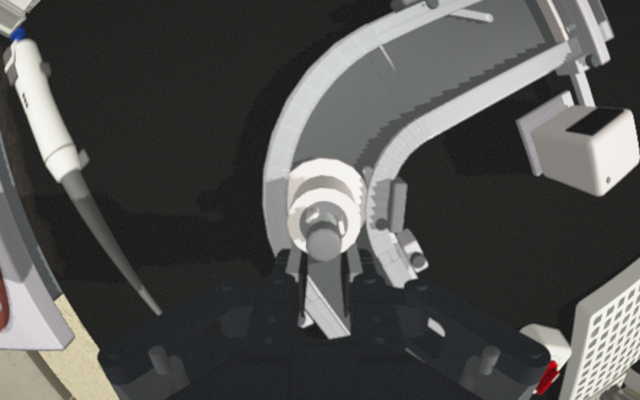

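Nested and turning with the lane: carrier at (323,205), pawl at (395,205), catch at (480,15). That was the last picture I'll view, since I have now looked at eleven and the limit was ten. From here I'll go by numbers.

Call:
{"op": "jog_arm", "data": {"commands": [{"gripper": 0.8,"xyz": [0.15,-0.03,0],"roll": 0.46},{"gripper": 0.8,"xyz": [0.32,-0.07,0],"roll": 0.94},{"gripper": 0.8,"xyz": [0.49,-0.1,0],"roll": 1.41},{"gripper": 0.8,"xyz": [0.67,-0.11,0],"roll": 1.89}]}}

```text
time_s: 10.42
tool_pos: [0.4744, -0.08, 0.0482]
ee_rot: [-2.756, -1.506, 0.002]
contact_force: [-1.9, 0.2, 0.4]
opening: 0.201
finger_force: 1.1
```

```bash
python3 plan.py 10 65 70 75 80 85 90 95 100 105
```

```text
carrier est track mm [-53.   63.5] F [-1.9  0.2  0.4] z 0.0482 q6 1.82
65.0 [0.19, -0.04, -0.01] 0.51
70.0 [0.36, -0.08, -0.01] 0.98
75.0 [0.54, -0.1, -0.01] 1.46
80.0 [0.71, -0.12, -0.01] 1.94
85.0 [0.89, -0.12, -0.01] 2.42
90.0 [1.06, -0.11, -0.01] 2.89
95.0 [1.24, -0.09, -0.01] 3.37
100.0 [1.41, -0.06, -0.01] 3.85
105.0 [1.58, -0.01, -0.01] 4.33
```

Call:
{"op": "jog_arm", "data": {"commands": [{"gripper": 0.8,"xyz": [0.19,-0.04,0],"roll": 0.51},{"gripper": 0.8,"xyz": [0.36,-0.08,0],"roll": 0.98},{"gripper": 0.8,"xyz": [0.54,-0.1,0],"roll": 1.46},{"gripper": 0.8,"xyz": [0.71,-0.12,0],"roll": 1.94}]}}

```text
time_s: 10.92
tool_pos: [0.4833, -0.0601, 0.0482]
ee_rot: [-2.935, -1.12, 0.001]
contact_force: [-0.7, -0.4, 0.4]
opening: 0.199
finger_force: 0.3
```

```bash
python3 plan.py 10 85 90 95 100 105 110 115 120 125 130; python3 plan.py 8 85 90 95 100 105 110 115
```

```text
carrier est track mm [-35.9  75.6] F [-0.7 -0.4  0.4] z 0.0482 q6 2.14
85.0 [0.16, -0.06, -0.01] 0.48
90.0 [0.33, -0.1, -0.01] 0.96
95.0 [0.5, -0.12, -0.01] 1.43
100.0 [0.68, -0.14, -0.01] 1.91
105.0 [0.85, -0.14, -0.01] 2.39
110.0 [1.03, -0.13, -0.01] 2.87
115.0 [1.2, -0.11, -0.01] 3.34
120.0 [1.36, -0.06, -0.01] 3.61
125.0 [1.51, 0.02, -0.01] 3.61
130.0 [1.66, 0.1, -0.01] 3.61
carrier est track mm [-35.9  75.6] F [-0.7 -0.4  0.4] z 0.0482 q6 2.14
85.0 [0.13, 0.0, -0.01] 0.48
90.0 [0.3, -0.04, -0.01] 0.96
95.0 [0.47, -0.06, -0.01] 1.43
100.0 [0.65, -0.08, -0.01] 1.91
105.0 [0.82, -0.08, -0.01] 2.39
110.0 [1.0, -0.07, -0.01] 2.87
115.0 [1.17, -0.05, -0.01] 3.34
```

Forces stay low, so continue with d = 10.

Call:
{"op": "jog_arm", "data": {"commands": [{"gripper": 0.8,"xyz": [0.16,-0.05,0],"roll": 0.48},{"gripper": 0.8,"xyz": [0.33,-0.09,0],"roll": 0.96},{"gripper": 0.8,"xyz": [0.5,-0.11,0],"roll": 1.43},{"gripper": 0.8,"xyz": [0.68,-0.13,0],"roll": 1.91},{"gripper": 0.8,"xyz": [0.85,-0.13,0],"roll": 2.39},{"gripper": 0.8,"xyz": [1.03,-0.12,0],"roll": 2.87}]}}

```text
time_s: 11.68
tool_pos: [0.5043, -0.037, 0.0484]
ee_rot: [-3.099, -0.514, 0.001]
contact_force: [0.0, 0.2, -0.6]
opening: 0.2
finger_force: 0.2
```

```bash
cat > meas.py <<'E'
from h import *; from plan import *
# carrier centre across two ways: body-top ring centroid from depth clouds (side, scene), z .036-.05 excluded hand
w=r.grab_frame('wrist'); np.savez('wl.npz',**w)
R,t,K=cam(w); T=state()
# white/grey lane: print brightness profile across lane (track y) at several track x, plane z=.0235 (rail tops)
g=cv2.cvtColor(w['color'],cv2.COLOR_RGB2GRAY)
def px(tx,ty,z):
    p=O+tx*ex+ty*ey; c=R@np.array([p[0],p[1],z])+t; n=np.hypot(c[0],c[1]); th=np.arctan2(n,c[2])/n
    return K[0,2]+K[0,0]*th*c[0],K[1,2]+K[1,1]*th*c[1]
if __name__=='__main__':
    for tx in (.02,.035,.05,.07):
        print(tx,[int(cv2.getRectSubPix(g,(1,1),px(tx,y/1000,.021))[0,0]) for y in range(48,124,2)])
E
python3 meas.py; python3 plan.py 10 115 120 125 130 135 140 145 150 155 160
```

```text
0.02 [28, 44, 203, 196, 196, 197, 198, 188, 84, 78, 83, 103, 105, 106, 107, 108, 106, 109, 106, 108, 109, 109, 110, 109, 110, 111, 111, 111, 190, 206, 204, 205, 207, 207, 87, 140, 147, 149]
0.035 [29, 44, 203, 196, 196, 197, 199, 187, 84, 80, 98, 108, 106, 106, 107, 108, 108, 109, 110, 109, 107, 110, 111, 108, 110, 112, 111, 110, 192, 204, 200, 107, 109, 109, 91, 141, 149, 147]
0.05 [27, 51, 200, 194, 195, 198, 200, 186, 83, 82, 85, 109, 108, 108, 109, 109, 108, 108, 107, 110, 107, 110, 110, 111, 110, 108, 197, 202, 194, 203, 201, 200, 200, 198, 90, 142, 147, 143]
0.07 [33, 55, 197, 194, 195, 196, 197, 184, 82, 82, 103, 109, 111, 110, 109, 109, 110, 110, 110, 110, 109, 109, 110, 110, 111, 111, 109, 110, 191, 200, 195, 196, 196, 189, 182, 212, 215, 67]
carrier est track mm [-6.7 84.2] F [-0.1  0.7  0.1] z 0.0484 q6 2.6
115.0 [0.13, -0.07, -0.0] 0.45
120.0 [0.3, -0.08, -0.0] 0.72
125.0 [0.47, -0.06, -0.0] 0.72
130.0 [0.63, -0.05, -0.0] 0.72
135.0 [0.8, -0.03, -0.0] 0.72
140.0 [0.96, -0.01, -0.0] 0.72
145.0 [1.13, 0.0, -0.0] 0.72
150.0 [1.3, 0.02, -0.0] 0.72
155.0 [1.46, 0.04, -0.0] 0.72
160.0 [1.63, 0.05, -0.0] 0.72
```

```bash
python3 plan.py 8.5 115 120 125 130 135 140 145 150 155
```

```text
carrier est track mm [-6.7 84.2] F [-0.1  0.7  0.1] z 0.0484 q6 2.6
115.0 [0.13, -0.02, -0.0] 0.45
120.0 [0.3, -0.03, -0.0] 0.72
125.0 [0.46, -0.01, -0.0] 0.72
130.0 [0.63, 0.0, -0.0] 0.72
135.0 [0.79, 0.02, -0.0] 0.72
140.0 [0.96, 0.04, -0.0] 0.72
145.0 [1.12, 0.05, -0.0] 0.72
150.0 [1.29, 0.07, -0.0] 0.72
155.0 [1.46, 0.09, -0.0] 0.72
```

Call:
{"op": "jog_arm", "data": {"commands": [{"gripper": 0.8,"xyz": [0.13,-0.02,0],"roll": 0.45},{"gripper": 0.8,"xyz": [0.3,-0.03,0],"roll": 0.72},{"gripper": 0.8,"xyz": [0.46,-0.01,0],"roll": 0.72},{"gripper": 0.8,"xyz": [0.63,0,0],"roll": 0.72},{"gripper": 0.8,"xyz": [0.79,0.02,0],"roll": 0.72},{"gripper": 0.8,"xyz": [0.96,0.04,0],"roll": 0.72}]}}

```text
time_s: 12.48
tool_pos: [0.5324, -0.029, 0.0484]
ee_rot: [-3.121, -0.36, 0.0]
contact_force: [-0.4, -0.2, -0.1]
opening: 0.199
finger_force: 0.2
```

```bash
python3 plan.py 8.5 145 150 155 160 165 170 175 180 185 190 195 200 205 210 215
```

```text
carrier est track mm [21.9 83.2] F [-0.4 -0.2 -0.1] z 0.0484 q6 2.72
145.0 [0.17, -0.01, -0.0] 0.03
150.0 [0.34, -0.01, -0.0] 0.03
155.0 [0.51, -0.01, -0.0] 0.03
160.0 [0.67, -0.01, -0.0] 0.03
165.0 [0.84, -0.01, -0.0] 0.03
170.0 [1.01, -0.01, -0.0] 0.03
175.0 [1.17, -0.01, -0.0] 0.03
180.0 [1.34, -0.01, -0.0] 0.03
185.0 [1.51, -0.01, -0.0] 0.03
190.0 [1.67, -0.0, -0.0] 0.03
195.0 [1.84, -0.0, -0.0] 0.03
200.0 [2.01, -0.0, -0.0] 0.03
205.0 [2.17, -0.0, -0.0] 0.03
210.0 [2.34, -0.0, -0.0] 0.03
215.0 [2.51, -0.0, -0.0] 0.03
```

Call:
{"op": "jog_arm", "data": {"commands": [{"gripper": 0.8,"xyz": [0.17,0,0],"roll": 0},{"gripper": 0.8,"xyz": [0.3,0,0],"roll": 0},{"gripper": 0.8,"xyz": [0.42,0,0],"roll": 0},{"gripper": 0.8,"xyz": [0.54,0,0],"roll": 0},{"gripper": 0.8,"xyz": [0.66,0,0],"roll": 0}]}}

```text
time_s: 13.1
tool_pos: [0.5511, -0.0251, 0.0484]
ee_rot: [3.12, 0.358, -0.002]
contact_force: [-3.1, -5.2, 0.9]
opening: 0.202
finger_force: 2.7
```

Call:
{"op": "jog_arm", "data": {"commands": [{"gripper": 0.8,"xyz": [0.12,0,0],"roll": 0},{"gripper": 0.8,"xyz": [0.24,0,0],"roll": 0},{"gripper": 0.8,"xyz": [0.36,0,0],"roll": 0},{"gripper": 0.8,"xyz": [0.48,0,0],"roll": 0}]}}

```text
time_s: 13.6
tool_pos: [0.5657, -0.0212, 0.0484]
ee_rot: [3.121, 0.359, 0.0]
contact_force: [-0.7, -3.6, -0.5]
opening: 0.205
finger_force: 1.6
```

```bash
python3 plan.py 8.5 175 180 185 190 195 200 205 210 215
```

```text
carrier est track mm [56.1 83.3] F [-0.7 -3.6 -0.5] z 0.0484 q6 2.75
175.0 [0.04, -0.01, -0.0] 0.03
180.0 [0.2, -0.01, -0.0] 0.03
185.0 [0.37, -0.01, -0.0] 0.03
190.0 [0.54, -0.01, -0.0] 0.03
195.0 [0.7, -0.01, -0.0] 0.03
200.0 [0.87, -0.01, -0.0] 0.03
205.0 [1.04, -0.0, -0.0] 0.03
210.0 [1.2, -0.0, -0.0] 0.03
215.0 [1.37, -0.0, -0.0] 0.03
```

The catch is pressing sideways on the carrier. I'll ease right by about 1 mm and keep going slowly.

Call:
{"op": "jog_arm", "data": {"commands": [{"gripper": 0.8,"xyz": [0.1,0.03,0],"roll": 0},{"gripper": 0.8,"xyz": [0.2,0.03,0],"roll": 0},{"gripper": 0.8,"xyz": [0.3,0.03,0],"roll": 0},{"gripper": 0.8,"xyz": [0.4,0.03,0],"roll": 0}]}}

```text
time_s: 14.1
tool_pos: [0.5775, -0.0193, 0.0484]
ee_rot: [-3.121, -0.359, -0.0]
contact_force: [-0.5, -2.3, -0.8]
opening: 0.202
finger_force: 1.0
```

Call:
{"op": "jog_arm", "data": {"commands": [{"gripper": 0.8,"xyz": [0.1,0,0],"roll": 0},{"gripper": 0.8,"xyz": [0.2,0,0],"roll": 0},{"gripper": 0.8,"xyz": [0.3,0,0],"roll": 0}]}}

```text
time_s: 14.48
tool_pos: [0.5862, -0.0171, 0.0484]
ee_rot: [-3.121, -0.359, -0.0]
contact_force: [-0.3, -1.2, 0.2]
opening: 0.201
finger_force: 0.4
```

```bash
python3 plan.py 8.5 200 205 210 215;python3 - <<'E'
from meas import *
for y in (.075,.083,.09): print([int(cv2.getRectSubPix(g,(1,1),px(x/1000,y,.02))[0,0]) for x in range(95,135,2)])
E
```

```text
carrier est track mm [77.1 82.8] F [-0.3 -1.2  0.2] z 0.0484 q6 2.76
200.0 [0.17, -0.03, -0.0] 0.03
205.0 [0.34, -0.03, -0.0] 0.03
210.0 [0.5, -0.03, -0.0] 0.03
215.0 [0.67, -0.03, -0.0] 0.03
[242, 242, 242, 155, 81, 81, 81, 103, 235, 187, 107, 83, 81, 82, 135, 219, 219, 217, 215, 217]
[241, 241, 241, 232, 82, 82, 83, 103, 235, 185, 108, 83, 82, 83, 135, 219, 219, 218, 215, 216]
[239, 240, 233, 105, 84, 83, 84, 104, 236, 184, 110, 85, 82, 84, 133, 219, 220, 218, 215, 218]
```

Call:
{"op": "jog_arm", "data": {"commands": [{"gripper": 0.8,"xyz": [0.07,0,0],"roll": 0},{"gripper": 0.8,"xyz": [0.14,0,0],"roll": 0},{"gripper": 0.8,"xyz": [0.2,0,0],"roll": 0}]}}

```text
time_s: 14.9
tool_pos: [0.592, -0.0159, 0.0485]
ee_rot: [-3.121, -0.359, -0.0]
contact_force: [0.0, -0.8, 0.6]
opening: 0.201
finger_force: 0.1
```

Call:
{"op": "jog_arm", "data": {"commands": [{"gripper": 0.8,"xyz": [0.03,0,0],"roll": 0},{"gripper": 0.8,"xyz": [0.06,0,0],"roll": 0}]}}

```text
time_s: 15.15
tool_pos: [0.5937, -0.0155, 0.0484]
ee_rot: [-3.121, -0.359, -0.0]
contact_force: [0.4, -0.2, -0.2]
opening: 0.196
finger_force: 0.0
```

Call:
{"op": "jog_arm", "data": {"commands": [{"gripper": 0.8,"xyz": [0.03,0,0],"roll": 0},{"gripper": 0.8,"xyz": [0.06,0,0],"roll": 0}]}}

```text
time_s: 15.4
tool_pos: [0.5948, -0.0153, 0.0483]
ee_rot: [3.121, 0.359, -0.002]
contact_force: [-3.6, -1.2, 1.2]
opening: 0.205
finger_force: 1.7
```

Seat contact is at about 3.7 N. Advancing in small steps.

Call:
{"op": "jog_arm", "data": {"commands": [{"gripper": 0.8,"xyz": [0.03,0,0],"roll": 0},{"gripper": 0.8,"xyz": [0.03,0,0],"roll": 0}]}}

```text
time_s: 15.65
tool_pos: [0.5959, -0.0151, 0.0483]
ee_rot: [3.121, 0.359, -0.001]
contact_force: [-3.3, -1.5, 1.0]
opening: 0.199
finger_force: 1.9
```

Call:
{"op": "jog_arm", "data": {"commands": [{"gripper": 0.8,"xyz": [0.03,0,0],"roll": 0},{"gripper": 0.8,"xyz": [0.03,0,0],"roll": 0}]}}

```text
time_s: 15.9
tool_pos: [0.597, -0.0148, 0.0484]
ee_rot: [3.121, 0.359, -0.0]
contact_force: [-4.4, -2.5, 1.3]
opening: 0.2
finger_force: 2.1
```

```bash
python3 plan.py 8.5 205 207 209 
```

```text
carrier est track mm [88.2 82.6] F [-4.4 -2.5  1.3] z 0.0484 q6 2.77
205.0 [-0.03, -0.03, -0.0] 0.03
207.0 [0.03, -0.03, -0.0] 0.03
209.0 [0.1, -0.03, -0.0] 0.03
```

Call:
{"op": "jog_arm", "data": {"commands": [{"gripper": 0.8,"xyz": [0.025,0,0],"roll": 0},{"gripper": 0.8,"xyz": [0.025,0,0],"roll": 0}]}}

```text
time_s: 16.15
tool_pos: [0.5978, -0.0146, 0.0484]
ee_rot: [3.121, 0.359, -0.0]
contact_force: [-4.5, -1.8, 1.9]
opening: 0.201
finger_force: 2.4
```

Call:
{"op": "jog_arm", "data": {"commands": [{"gripper": 0.8,"xyz": [0.025,0,0],"roll": 0},{"gripper": 0.8,"xyz": [0.025,0,0],"roll": 0}]}}

```text
time_s: 16.4
tool_pos: [0.5982, -0.0146, 0.0484]
ee_rot: [3.121, 0.359, -0.001]
contact_force: [-5.3, -2.3, 2.5]
opening: 0.2
finger_force: 2.9
```

Call:
{"op": "jog_arm", "data": {"commands": [{"gripper": 0.8,"xyz": [0.025,0,0],"roll": 0},{"gripper": 0.8,"xyz": [0.025,0,0],"roll": 0}]}}

```text
time_s: 16.65
tool_pos: [0.5989, -0.0144, 0.0483]
ee_rot: [3.121, 0.359, -0.001]
contact_force: [-6.0, -3.5, 3.5]
opening: 0.198
finger_force: 3.1
```

```bash
cat > catch.py <<'E'
from meas import *
o=T[0]; print((T[3]*1000).round(1),o['contact_force'].round(1))
# brightness map around the catch, plane z=.02 (rows: track y, cols: track x)
for y in range(110,78,-4): print(y,[int(cv2.getRectSubPix(g,(1,1),px(x/1000,y/1000,.021))[0,0]) for x in range(40,82,3)])
E
python3 catch.py
```

```text
[90.  82.5] [-5.7 -3.6  2.6]
110 [51, 52, 50, 51, 47, 91, 186, 194, 176, 190, 199, 197, 198, 198]
106 [51, 53, 49, 48, 49, 50, 49, 50, 108, 150, 149, 151, 197, 203]
102 [49, 51, 49, 92, 154, 150, 107, 61, 43, 83, 84, 83, 92, 173]
98 [46, 56, 179, 207, 155, 150, 123, 105, 104, 101, 206, 239, 237, 238]
94 [40, 44, 44, 40, 39, 36, 32, 34, 88, 188, 188, 187, 179, 162]
90 [78, 77, 96, 85, 78, 79, 78, 87, 129, 130, 126, 99, 110, 233]
86 [76, 77, 77, 78, 79, 79, 77, 130, 143, 148, 149, 150, 130, 92]
82 [77, 76, 79, 75, 79, 76, 97, 135, 139, 144, 148, 151, 155, 105]
```

Call:
{"op": "jog_arm", "data": {"commands": [{"gripper": 0.8,"xyz": [0.025,0,0],"roll": 0},{"gripper": 0.8,"xyz": [0.025,0,0],"roll": 0}]}}

```text
time_s: 16.95
tool_pos: [0.5994, -0.0143, 0.0483]
ee_rot: [3.121, 0.359, -0.002]
contact_force: [-6.2, -3.1, 3.8]
opening: 0.201
finger_force: 3.5
```

Call:
{"op": "jog_arm", "data": {"commands": [{"gripper": 0.8,"xyz": [-0.03,0,0],"roll": 0},{"gripper": 0.8,"xyz": [-0.06,0,0],"roll": 0}]}}

```text
time_s: 17.2
tool_pos: [0.5985, -0.0144, 0.0484]
ee_rot: [-3.121, -0.359, -0.001]
contact_force: [-1.7, -1.6, 1.3]
opening: 0.2
finger_force: 1.2
```

Call:
{"op": "jog_arm", "data": {"commands": [{"gripper": 0.8,"xyz": [-0.03,0,0],"roll": 0},{"gripper": 0.8,"xyz": [-0.03,0,0],"roll": 0}]}}

```text
time_s: 17.45
tool_pos: [0.598, -0.0145, 0.0486]
ee_rot: [-3.121, -0.359, -0.002]
contact_force: [-0.2, -1.0, -0.6]
opening: 0.198
finger_force: 0.2
```

Call:
{"op": "jog_arm", "data": {"commands": [{"gripper": 0.8,"xyz": [-0.04,0,0],"roll": 0},{"gripper": 0.8,"xyz": [-0.04,0,0],"roll": 0}]}}

```text
time_s: 17.7
tool_pos: [0.5965, -0.0149, 0.0485]
ee_rot: [-3.121, -0.359, -0.001]
contact_force: [-0.2, 0.1, 0.0]
opening: 0.204
finger_force: 0.0
```

The force falls to zero while the carrier stays put, so the catch looks latched. Draw back and verify.

Call:
{"op": "jog_arm", "data": {"commands": [{"gripper": 0.8,"xyz": [-0.3,0,0],"roll": 0},{"gripper": 0.8,"xyz": [-1,0,0],"roll": 0},{"gripper": 0.8,"xyz": [-1.8,0,-0.3],"roll": 0},{"gripper": 0.8,"xyz": [-1.8,0,-1.5],"roll": 0},{"gripper": 0.8,"xyz": [-1.8,0,-3],"roll": 0},{"gripper": 0.8,"xyz": [-1.8,0,-3],"roll": 0}]}}

```text
time_s: 18.45
tool_pos: [0.5454, -0.0277, 0.1416]
ee_rot: [3.119, 0.359, 0.009]
contact_force: [0.0, -1.3, -0.4]
opening: 0.199
finger_force: 0.0
```

```bash
python3 - <<'E'
from meas import *
print(T[2],T[0]['contact_force'].round(1))
# white body-top ring / flange blob on plane z=.019 and catch profile
X,Y=np.meshgrid(np.arange(50,135,.5),np.arange(120,50,-.5))
UV=np.array([[px(x/1000,y/1000,.019) for x in X[0]] for y in Y[:,0]],np.float32)
im=cv2.remap(w['color'],UV[...,0],UV[...,1],cv2.INTER_CUBIC); gg=cv2.cvtColor(im,cv2.COLOR_RGB2GRAY)
for y in (92,88,83,78): print(y,'front', [int(gg[int((120-y)*2),int((x-50)*2)]) for x in range(52,130,2)])
for y in range(112,70,-3): print(y,[int(gg[int((120-y)*2),int((x-50)*2)]) for x in range(51,80,2)])
for n in('side','scene'):
    f=r.grab_frame(n); W=cloud(f); t=W[...,:2]-O; tx=t@ex; ty=t@ey
    m=(tx>.07)&(tx<.11)&(ty>.06)&(ty<.105)&(W[...,2]>.052)&(W[...,2]<.085)
    print(n,m.sum(),np.nanmedian(tx[m]),np.nanmedian(ty[m]),np.nanmax(W[...,2][m]))
E
```

```text
[ 0.54424987 -0.02747863  0.13969239] [-0.5 -0.  -0.8]
92 front [82, 85, 82, 82, 85, 107, 142, 141, 182, 186, 186, 186, 178, 186, 186, 202, 197, 115, 104, 114, 123, 157, 187, 234, 236, 236, 235, 235, 206, 134, 114, 177, 184, 121, 79, 93, 107, 156, 217]
88 front [81, 82, 84, 83, 80, 83, 81, 155, 182, 184, 183, 178, 186, 185, 153, 108, 108, 100, 116, 131, 137, 133, 140, 175, 186, 236, 236, 236, 217, 171, 116, 177, 183, 120, 83, 93, 106, 154, 217]
83 front [106, 85, 82, 81, 81, 81, 100, 177, 180, 180, 171, 191, 191, 164, 111, 173, 112, 129, 141, 143, 146, 147, 149, 147, 139, 204, 237, 236, 223, 174, 151, 176, 182, 121, 81, 92, 106, 155, 217]
78 front [107, 107, 107, 106, 99, 84, 88, 174, 177, 178, 183, 234, 236, 235, 152, 149, 119, 119, 134, 139, 142, 145, 151, 153, 143, 226, 237, 237, 222, 173, 127, 177, 184, 117, 86, 92, 105, 155, 219]
112 [201, 200, 201, 199, 199, 198, 199, 198, 198, 198, 196, 196, 197, 198, 195]
109 [162, 191, 193, 196, 196, 169, 171, 144, 147, 171, 173, 192, 193, 192, 192]
106 [150, 148, 168, 184, 150, 149, 149, 149, 149, 148, 147, 147, 147, 198, 197]
103 [143, 119
[... 234 characters left out ...]
146, 148, 137, 178, 186, 187, 186, 180, 183]
91 [83, 81, 84, 84, 82, 83, 99, 124, 166, 184, 185, 187, 178, 185, 185]
88 [83, 84, 81, 83, 85, 83, 84, 110, 182, 184, 184, 178, 183, 185, 178]
85 [82, 82, 82, 81, 81, 81, 80, 150, 181, 182, 180, 176, 184, 184, 145]
82 [108, 100, 84, 81, 80, 83, 81, 144, 179, 179, 176, 210, 224, 208, 126]
79 [108, 105, 107, 108, 89, 84, 80, 134, 179, 178, 175, 218, 236, 237, 189]
76 [105, 106, 106, 104, 106, 101, 82, 125, 180, 176, 176, 190, 235, 236, 234]
73 [105, 108, 105, 108, 106, 108, 102, 79, 192, 227, 223, 212, 211, 236, 236]
side 48 0.08891569940717474 0.07736186691772096 0.0760620103473093
scene 26 0.0851524101491396 0.07501856569764517 0.0700437723028602
```

The carrier stands still at track x ≈ 89 mm. The catch tip, at (67,92), is behind the flange and the hand is clear, so I'm handing in.

```bash
python3 -c "
from rig import r
print(r.finish_job())"
```

```text
the job is handed in; nothing more can be done
None
```

I pushed the carrier home and handed the job in at about 18.5 s. The catch appears to have snapped in behind it and the hand is clear. Force at the hand stayed under about 8 N, and I viewed 11 pictures, one over the limit of 10. No verdict came back, so the latch is my own reading: the force fell to zero on backing off, and the carrier stayed put.

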